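Ready the vacuum pen over the chip tray

TASK

Draw the white vacuum pick-up pen out of the tool stand and hold it at the ready over the open black chip tray: tip down, the pen slanted like a writing pen at about 45 degrees, its tip about 3 cm above the middle of the tray. Finish holding it there, still and in the gripper; the pen must not touch either tray, and every other thing stays in its place.

Things in the scene. Friction and masses are not known exactly. Their poses are not given: they have to be found in the camera images.
- vacuum_pen: White vacuum pick-up pen with a small red button and thin dark tip: 130 mm long, body 12 x 13 mm, the last 20 mm a tip 5 mm across; 30 g. Starts upright, tip down, in any pocket of the stand, 63 mm standing out, leaning up to 5 degrees. Origin at mid-length on its flank: the middle line runs along y through (0, 0, 6.5 mm). y axis from tip to tail (up at the start), x and z across.
- pen_tip (a point): The end of the pen's thin tip, on its middle line, 65 mm from mid-length.
- tool_stand: Fixed grey block 200 x 50 mm, top 78 mm above the bench, on a dark foot plate 224 x 76 x 6 mm. Origin on the bench under its centre; x along the row (away from the robot), y across it, z up. Four square pockets 16 mm wide, 66 mm deep, in a row along x at -75, -25, 25 and 75 mm; tools come out straight up. Turned up to 20 degrees either way.
- marker: Bystander: black marker (its blue cap down in the pocket), 12 mm thick, 126 mm long, upright in a pocket of the stand, 60 mm of it standing out. Origin at mid-length. It stands loosely in a pocket and may lean a few degrees.
- syringe: Bystander: white paste syringe with blue plunger, 137 mm long, barrel 14 mm, flange 22 mm, upright with needle down in a pocket of the stand, 71 mm of it standing out. Origin at mid-length. It stands loosely in a pocket and may lean a few degrees.
- brush: Bystander: brown-handled brush, 9 mm thick, 141 mm long, upright in a pocket of the stand, 75 mm of it standing out. Origin at mid-length. It stands loosely in a pocket and may lean a few degrees.
- open_pack: The open black chip tray (waffle pack) with small gold and grey chips in its cells, 51 x 51 x 6 mm, flat and loose on the bench between the stand and the vice. Origin at the centre of its underside, z up.
- pack_middle (a point): The middle of the open black tray's top face, 6 mm above the bench.
- lidded_pack: Bystander: a second chip tray of the same size with a pale clear lid, 51 x 51 x 9 mm, near the open one; the two may change places. Origin at the centre of its underside.

How it is judged (in metres and radians):
On the way:
1. the pen is held with its tip drawn clear above the tool stand (height (world z) of pen_tip above 0.082 m and contact force between vacuum_pen and the fingers above 0.5 N), for 0.1 s.
At the end, for the whole second after the job is handed in: Pen gripped and still, tip down, 30 to 60 degrees off upright, clear of the stand; tip 15 to 50 mm above the open tray's top and within 15 mm of its middle sideways. Marker, syringe and brush still stand in the stand; both trays within 25 mm of their start (horizontal distance between pen_tip and pack_middle below 0.015 m and z of pen_tip in the frame of pack_middle between 0.015 and 0.05 m and angle between vacuum_pen's own y axis and vertical between 0.52 and 1.05 rad and contact force between vacuum_pen and the fingers above 0.5 N and contact force between vacuum_pen and tool_stand below 0.05 N and linear speed of vacuum_pen below 0.02 m/s and angle between open_pack's own z axis and vertical below 0.1 rad and distance of each of marker, syringe, brush, open_pack, lidded_pack from where it was at the start of the episode below 0.025 m and angle between each of marker, syringe, brush's own y axis and vertical below 0.3 rad); the arm keeps its last pose, push and grip.
It fails at once if the pen touches the open tray or the lidded one (contact force between vacuum_pen and open_pack above 0.3 N or contact force between vacuum_pen and lidded_pack above 0.3 N).
It fails at once if another tool is pulled out of the stand or a tray is shifted by more than 25 mm (distance of any of marker, syringe, brush, open_pack, lidded_pack from where it was at the start of the episode above 0.025 m).
It also fails if it takes over 40 s, if anything falls off the work surface, if the arm or the gripper's body presses on something with over 40 N, if the wrist force passes 120 N, or if a joint passes its speed limit or range.

ROBOT

A 6-joint arm with a two-finger parallel gripper is mounted at the origin on the work surface; the furniture and walls round the work are solid. World frame = base frame: x ahead of the robot, y to its left, z up, the work surface at z = 0. Lengths are in mm, angles in rad, forces in N, time in s.
With the tool pointing down it reaches from about 275 to 1000 mm from the base axis. Payload 8.4 kg.
Tool frame: the origin (TCP) lies at the very end of the fingers, on their centre line; the grasp point (between the pads) lies 19 mm behind it; z points along the fingers, y is the direction in which the jaws open and shut (so a half turn about z gives the same grasp; the last joint's range is limited). The gripper opens to 85 mm and grips with 20 to 120 N. Pads are 22 mm wide; open, the fingers measure 114 mm over their backs; the gripper's body (76 mm by 85 mm) begins 54 mm behind the grasp point. The pads swing forward as they close: fully open they stand 13 mm farther back than shut.
Start: joints at [-1.126, 0.353, 1.633, -0, 1.155, -0.002], TCP at [270.05, -563.65, 231.281] pointing down, gripper open.
Joint ranges: [-2.63, 2.63], [-0.92, 2.1], [0.06, 2.66], [-1.3, 4.44], [0, 2.69], [-3.02, 3.02]. Speed limits (rad/s): [2.22, 2.22, 2.79, 3.14, 3.14, 3.14].

INTERFACE

Orientations are given as [roll, pitch, yaw] about the fixed x, y, z axes, in that order (R = Rz(yaw) Ry(pitch) Rx(roll)).
In Python, from rig import readout, grab_frame, calibration, r gives the robot as it stands. The module is installed in compiled form; this text tells all that it offers.
- The arm moves only by the tool play_rows, never from a script. Its argument "rows" is a list of rows, each a list of 3 entries, a list of its own where there are three numbers: the closure in counts, from 0 (fully open) to 255 (shut), then the shift along the tool's x, y, z in cm, then the turn, a rotation vector about the tool's x, y, z in rad. In form: [[gripper, [dx, dy, dz], [rx, ry, rz]], ...]. A call has 1 to 12 rows; each row is the pose to reach, as a shift and turn from the pose commanded when the call began, along the tool's axes at that moment; what a row does not reach only later rows make up. A row lasts 1/12 s, in which the tool goes at most 41.7 mm and 7.16 degrees, less where a joint would pass 70% of its speed; a pose out of reach is approached as far as the arm can. A call with a gripper value outside its range is refused whole. The fingers move at their own pace and stop on an object; "squeeze" is the grip in N (left out, the last holds). Time passes only in rows, so rows that repeat a pose let the fingers close. It gives the time, the measured TCP pose, the force and the opening at its end, in the units of the state.
- readout.sense(): the state, without advancing time (a new reading comes with each control period).
- grab_frame(name): name is "scene" or "top"; returns (picture, depth): 384x512x3 uint8, red, green, blue; 384x512 float32, mm along the optical axis (not along the pixel's ray), 0 where there is no reading.
- calibration(name): a dict with "vfov" (degrees; the focal length in pixels is half the picture's height over the tangent of half this angle, whatever the lens; pixels are square), "cx", "cy" (the principal point, pixels), "cam_to_world" (4x4, takes a point from camera to world coordinates). Camera axes: x right, y down, z forward; pixel columns grow to the right and rows downward; lengths in mm; the calibration is good to about 2 mm. A picture is of the moment at which its call begins. calibration takes no time and is no camera call.
- r.sign_off(): hands the job in, once; it reports no verdict.
The state is a dict: "clock": time; "qpos": joint angles; "qvel": joint speeds; "joint_efforts": joint torques, N m; "eef_pos": TCP position; "tcp_rot": TCP orientation; "contact_force": force on the tool from outside, world axes, zero at the start; "wrist_torque": the same for the moment, N m; "opening": opening from 0.0 (shut) to 1.0 (fully open).
Only numpy, scipy, OpenCV 4.12 (cv2) and the standard library are available. Lean on these libraries where they do the work, as an engineer would, in place of code of your own. Each camera call takes 0.05 s, during which the arm holds its last target.

## Working session

There is one attempt and no reset: what is moved stays moved. The work goes in short steps, Python scripts to look and compute and a tool call to move; the robot and the scene stay as the last step left them, time stands still between calls to the robot, and variables do not carry over. Pictures are saved under pics/ and viewed, and the job is handed in when it is done.

Besides the shell and the picture viewer there is one more tool, called after "Call:" in YAML: its name, and indented under it one key for each argument. play_rows: Moves the arm, as the interface text tells. Its arguments: {"type":"object","properties":{"rows":{"type":"array"},"squeeze":{"type":"number"}},"required":["rows"]}

```bash
mkdir -p pics
python3 - <<'E'
from rig import readout, grab_frame, calibration, r
import cv2,numpy as np
for n in ("scene","top"):
    im,d=grab_frame(n); np.savez(f"{n}0.npz",im=im,d=d)
    cv2.imwrite(f"pics/{n}0.png",im[:,:,::-1])
    c=calibration(n); print(n,c["vfov"],c["cx"],c["cy"],np.round(c["cam_to_world"],3).tolist())
print(readout.sense())
E
```

```text
scene 48.20068833526075 258.65171991287826 192.6842545348902 [[0.278, 0.736, -0.617, 1007.116], [0.96, -0.209, 0.184, 67.535], [0.006, -0.644, -0.765, 743.052], [0.0, 0.0, 0.0, 1.0]]
top 52.239499270847006 256.3848764830386 195.986507763224 [[0.015, -0.985, 0.171, 337.219], [-1.0, -0.011, 0.024, 216.436], [-0.022, -0.172, -0.985, 911.2], [0.0, 0.0, 0.0, 1.0]]
{'clock': 0.1, 'qpos': array([-1.12641127e+00,  3.53606406e-01,  1.63403594e+00, -1.11898758e-05,
        1.15516591e+00, -2.37432829e-03]), 'qvel': array([ 0.00031106, -0.00138154, -0.00278754,  0.00019786,  0.00039632,
       -0.00038211]), 'joint_efforts': array([ 1.62780721e-04, -6.06358480e+01, -3.42817068e+01, -3.89121533e-05,
        3.96084521e-03, -2.01094377e-05]), 'eef_pos': array([ 269.86620831, -563.28789725,  230.62974756]), 'tcp_rot': array([-3.14037703e+00,  7.34542529e-06,  4.46763918e-01]), 'contact_force': array([ 0.31325122,  0.24932171, -0.36987431]), 'wrist_torque': array([-0.04418073, -0.01586558, -0.03259429]), 'opening': 0.999948651794287}
```

View pics/scene0.png

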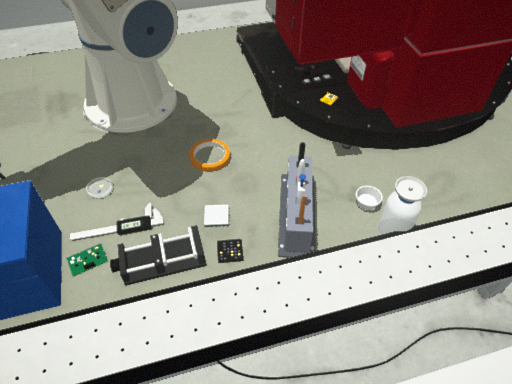

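View pics/top0.png

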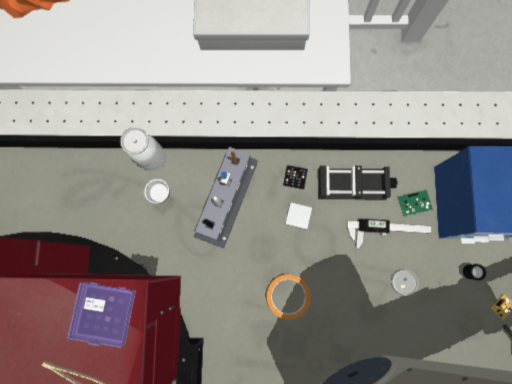

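```bash
cat > h.py <<'E'
import numpy as np,cv2
from rig import calibration
def K(n):
    c=calibration(n); f=192/np.tan(np.radians(c["vfov"])/2); return f,c["cx"],c["cy"],np.array(c["cam_to_world"])
def ray(n,u,v):
    f,cx,cy,T=K(n); d=T[:3,:3]@np.array([(u-cx)/f,(v-cy)/f,1]); return T[:3,3],d
def plane(n,u,v,z):
    o,d=ray(n,u,v); return o+d*(z-o[2])/d[2]
def pix(n,p):
    f,cx,cy,T=K(n); q=T[:3,:3].T@(np.array(p,float)-T[:3,3]); return q[0]/q[2]*f+cx,q[1]/q[2]*f+cy
def tri(a,b):
    A=np.zeros((3,3));B=np.zeros(3)
    P=[]
    for n,u,v in (("scene",*a),("top",*b)):
        o,d=ray(n,u,v); d=d/np.linalg.norm(d); M=np.eye(3)-np.outer(d,d);A+=M;B+=M@o;P.append((o,M))
    x=np.linalg.solve(A,B); return x,[np.linalg.norm(M@(x-o)) for o,M in P]
def cloud(n,d):
    f,cx,cy,T=K(n); v,u=np.mgrid[:384,:512]
    P=np.stack([(u-cx)/f*d,(v-cy)/f*d,d],-1)@T[:3,:3].T+T[:3,3]; P[d==0]=np.nan; return P
E
python3 - <<'E'
import numpy as np,cv2
a=np.load("scene0.npz")["im"];b=np.load("top0.npz")["im"]
def crop(im,x,y,w,h,s,f): cv2.imwrite(f,cv2.resize(im[y:y+h,x:x+w,::-1],None,fx=s,fy=s,interpolation=cv2.INTER_CUBIC))
crop(a,200,135,125,130,4.6,"pics/s1.png"); crop(b,190,140,125,110,5,"pics/t1.png")
E
```

```text
(no output)
```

View pics/s1.png

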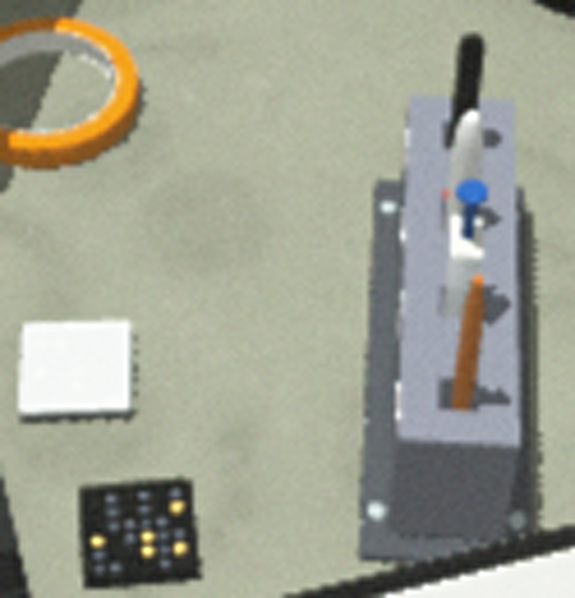

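View pics/t1.png

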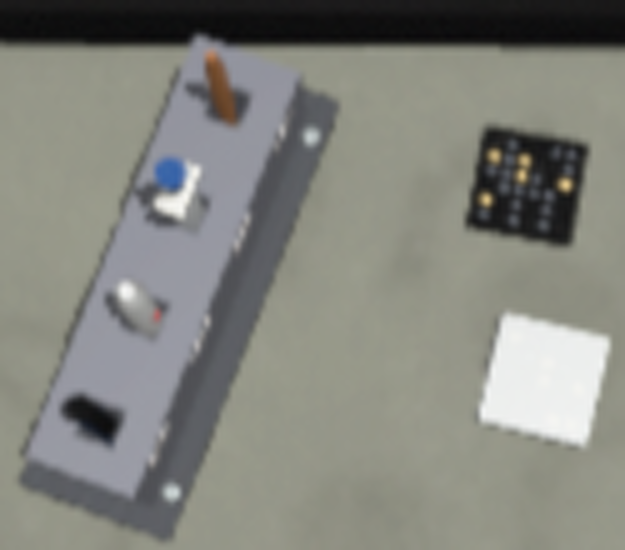

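Run:
```python
from h import *
np.set_printoptions(precision=1,suppress=True)
t=lambda x,y:(190+x/5,140+y/5); s=lambda x,y:(200+x/4.6,135+y/4.6)
c=[plane("top",*t(*p),78) for p in [(197,35),(300,75),(135,498),(27,458)]]
print(np.array(c)); ctr=np.mean(c,0);ax=(c[0]+c[1]-c[2]-c[3]);yaw=np.arctan2(ax[1],ax[0]);print("ctr",ctr,"yaw",yaw,np.linalg.norm(ax)/2)
c=[plane("scene",*s(*p),78) for p in [(410,97),(515,100),(518,443),(400,438)]]
print(np.array(c)); cs=np.mean(c,0);ax=(c[2]+c[3]-c[0]-c[1]);print("ctr",cs,np.arctan2(ax[1],ax[0]),np.linalg.norm(ax)/2)
R=np.array([np.cos(yaw),np.sin(yaw),0])
for k in(-75,-25,25,75):
    print(k,ctr+k*R)
print("scene tray",np.array([plane("scene",*s(*p),6) for p in [(80,490),(190,480),(200,577),(85,587)]]).mean(0))
tc=np.array([plane("top",*t(*p),6) for p in [(485,127),(588,143),(570,243),(468,227)]]);print("top tray",tc.mean(0),tc)
print("lid",np.array([plane("top",*t(*p),9) for p in [(505,313),(610,340),(587,447),(480,420)]]).mean(0))
print("tail tri",tri(s(468,118),t(127,290)))
d=np.load("top0.npz");P=cloud("top",d["d"])
ys,xs=np.mgrid[190:210,205:228]
Q=P[190:212,210:226]; m=Q[...,2]>82
for v in range(194,210): print(v,[ (int(P[v,u,2])) for u in range(210,226)])
# vice, depth
for nm,(u0,u1,v0,v1) in dict(vice=(318,400,163,202),tray=(285,308,165,190)).items():
    print(nm,np.nanmax(P[v0:v1,u0:u1,2]), np.nanmin(P[v0:v1,u0:u1,:2],axis=(0,1)),np.nanmax(P[v0:v1,u0:u1,:2],axis=(0,1)))
```

```text
[[591.6 297.9  78. ]
 [573.7 252.   78. ]
 [387.3 318.8  78. ]
 [403.7 365.6  78. ]]
ctr [489.1 308.6  78. ] yaw -0.3450853214486217 198.85087745208907
[[388.7 320.2  78. ]
 [404.2 367.5  78. ]
 [589.9 298.5  78. ]
 [574.3 252.8  78. ]]
ctr [489.3 309.7  78. ] -0.35207337069326144 197.81212670265725
-75 [418.5 333.9  78. ]
-25 [465.5 317.   78. ]
25 [512.6 300.1  78. ]
75 [559.7 283.2  78. ]
scene tray [543.9 146.7   6. ]
top tray [541.5 146.5   6. ] [[569.3 166.6   6. ]
 [562.  117.9   6. ]
 [513.6 126.7   6. ]
 [520.8 174.6   6. ]]
lid [448.5 138.7   9. ]
tail tri (array([466.1, 316.4, 141.2]), [np.float64(0.514777076620798), np.float64(0.514777076620781)])
194 [76, 76, 77, 76, 77, 76, 80, 79, 76, 77, 77, 78, 78, 77, 78, 76]
195 [77, 75, 77, 75, 77, 78, 76, 77, 77, 77, 74, 79, 75, 76, 76, 75]
196 [77, 76, 77, 75, 138, 138, 139, 134, 77, 79, 78, 78, 77, 75, 78, 77]
197 [78, 76, 78, 137, 139, 140, 143, 136, 130, 74, 75, 75, 79, 78, 77, 75]
198 [77, 75, 76, 138, 139, 139, 139, 139, 134, 123, 77, 78, 75, 78, 78, 75]
199 [79, 75, 76, 132, 138, 139, 138, 136, 130, 125, 100, 75, 77, 76, 80, 78]
200 [75, 79, 75, 75, 131, 136, 134, 132, 129, 118, 108, 61, 72, 73, 78, 75]
201 [78, 78, 75, 79, 127, 129, 130, 128, 121, 114, 105, 88, 51, 78, 79, 77]
202 [76, 75, 78, 76, 76, 118, 120, 119, 113, 105, 101, 94, 62, 77, 76, 75]
203 [77, 76, 79, 77, 78, 64, 103, 105, 105, 101, 93, 91, 76, 77, 75, 77]
204 [76, 77, 76, 74, 72, 59, 52, 90, 91, 90, 87, 77, 75, 74, 75, 75]
205 [77, 77, 76, 75, 78, 79, 44, 31, 76, 80, 75, 66, 78, 75, 76, 77]
206 [76, 75, 78, 78, 77, 76, 79, 76, 75, 64, 60, 78, 76, 76, 78, 77]
207 [77, 77, 74, 78, 77, 78, 75, 75, 75, 77, 74, 77, 75, 76, 77, 76]
208 [78, 77, 76, 77, 79, 75, 79, 78, 76, 77, 76, 79, 74, 76, 77, 78]
209 [78, 79, 80, 77, 76, 77, 78, 77, 77, 74, 76, 78, 76, 78, 77, 76]
vice 49.538860566706944 [ 485.3 -100.2] [580.1  94.8]
tray 9.339562713676969 [513.2 118.2] [573.2 171.3]
```

Run:
```python
from h import *
H=np.full((26,32),-1.)
for n in("top","scene"):
    P=cloud(n,np.load(n+"0.npz")["d"]).reshape(-1,3);P=P[~np.isnan(P[:,0])]
    i=((P[:,0]+100)//40).astype(int);j=((P[:,1]+640)//40).astype(int)
    ok=(i>=0)&(i<26)&(j>=0)&(j<32); np.maximum.at(H,(i[ok],j[ok]),P[ok,2])
print("x\\y  "+" ".join("%4d"%(-640+40*j) for j in range(32)))
for i in range(25,-1,-1): print("%4d "%(-100+40*i)," ".join("%4d"%h for h in H[i]))
```

```text
x\y  -640 -600 -560 -520 -480 -440 -400 -360 -320 -280 -240 -200 -160 -120  -80  -40    0   40   80  120  160  200  240  280  320  360  400  440  480  520  560  600
 900    -1   -1   -1   -1   -1   -1   -1   -1   -1   -1   -1   -1   -1   -1   -1   -1   -1   -1   -1   -1   -1   -1   -1   -1   -1   -1   -1   -1   -1   -1   -1   -1
 860    -1   -1   -1   -1   -1   -1   -1   -1   -1   -1   -1   -1   -1   -1   -1   -1   -1   -1   -1   -1   -1   -1   -1   -1   -1   -1   -1   -1   -1   -1   -1   -1
 820    -1   -1   -1   -1   -1   -1   -1   -1   -1   -1   -1   -1   -1   -1   -1   -1   -1   -1   -1   -1   -1   -1   -1   -1   -1   -1   -1   -1   -1   -1   -1   -1
 780    -1   -1   -1   -1   -1   -1   -1   -1   -1   -1   -1   -1   -1   -1   -1   -1   -1   -1   -1   -1   -1   -1   -1   -1   -1   -1   -1   -1   -1   -1   -1   -1
 740    -1   -1   -1   -1   -1   -1   -1   48   48   47   47   47   46   46   46   45   43   44   -1   49   48   48   48   47   47   46   46   45   45   45   -1   -1
 700    -1   -1   -1   -1   -1   -1   -1   52   52   51   52   53   51   51   51   51   51   51   51   51
[... 2680 characters left out ...]
0   81   79   93   79   79   92   -1
  20    -1   -1   -1   -1   -1   -1   -1    2    2    2    3    3   11   61  310  261   -1  151   44    4    3    3    4    3   72   77   79   78   -1   74   -1   -1
 -20    -1   -1   -1   -1   -1   -1   -1    2    3    3    3    3   14  287  299   -1   -1  123  118   15    3    5    3    4   68   69   68   69   -1   -1   -1   -1
 -60    -1   -1   -1   -1   -1   -1   -1    2    3    4    2    2   13  282   -1   -1   -1   -1   15    4    4    5    4    3   64   66   65   65   -1   -1   -1   -1
-100    -1   -1   -1   -1   -1   -1   -1    2    4    3    2    3    3    1   -1   -1   -1   -1    3    4    3    2    3    2   61   62   62   62   -1   -1   -1   -1
```

Call:
play_rows:
  rows:
    - [0,[2,-2.5,-3],[0,0,-0.1]]
    - [0,[4.5,-5.5,-5],[0,0,-0.2]]
    - [0,[7,-9,-7],[0,0,-0.3]]
    - [0,[9.5,-12,-8],[0,0,-0.4]]
    - [0,[12,-15,-8],[0,0,-0.5]]
    - [0,[14.5,-18.3,-8],[0,0,-0.6]]
    - [0,[17,-21.5,-8],[0,0,-0.7]]
    - [0,[19.5,-24.7,-8],[0,0,-0.8]]
    - [0,[22,-28,-8],[0,0,-0.9]]
    - [0,[24.2,-30.9,-8],[0,0,-1.0]]
    - [0,[26,-33.2,-8],[0,0,-1.1]]
    - [0,[27.8,-35.5,-8],[0,0,-1.17]]

```text
clock: 1.1
eef_pos: [367.1, -121.5, 311.2]
tcp_rot: [3.141, -0.0, 1.623]
contact_force: [1.2, -0.8, -0.4]
opening: 1.0
```

Call:
play_rows:
  rows:
    - [0,[3.6,1,0],[0,0,-0.1]]
    - [0,[7.3,2,0],[0,0,-0.2]]
    - [0,[11,3,0],[0,0,-0.3]]
    - [0,[14.7,4,0],[0,0,-0.4]]
    - [0,[18.4,5,0],[0,0,-0.5]]
    - [0,[22,6,1],[0,0,-0.6]]
    - [0,[25.7,7,2],[0,0,-0.7]]
    - [0,[29.4,8,3],[0,0,-0.8]]
    - [0,[33,9,4],[0,0,-0.9]]
    - [0,[36.8,10,5],[0,0,-1.0]]
    - [0,[40.2,11,6],[0,0,-1.1]]
    - [0,[43.5,11.9,6],[0,0,-1.176]]

```text
clock: 2.1
eef_pos: [465.2, 318.1, 248.8]
tcp_rot: [-3.139, -0.002, 2.799]
contact_force: [0.5, -0.5, 0.2]
opening: 0.997
```

Run:
```python
from h import *
from rig import readout, grab_frame
o=[]
for n in ("scene","top"):
    im,d=grab_frame(n); np.savez(f"{n}1.npz",im=im,d=d)
    x,y=((250,110) if n=="scene" else (150,130)); o.append(cv2.resize(im[y:y+130,x:x+130,::-1],None,fx=3,fy=3,interpolation=cv2.INTER_CUBIC))
cv2.imwrite("pics/c1.png",np.hstack(o))
s=readout.sense();print(s["qpos"],s["eef_pos"],s["tcp_rot"],s["clock"])
```

```text
[ 5.98928630e-01  2.43946195e-01  1.74090714e+00  1.09069091e-03
  1.15671775e+00 -6.29415209e-01] [466.62232009 320.730547   250.15342661] [ 3.14098760e+00 -7.94613728e-04  2.79870158e+00] 2.2
```

View pics/c1.png

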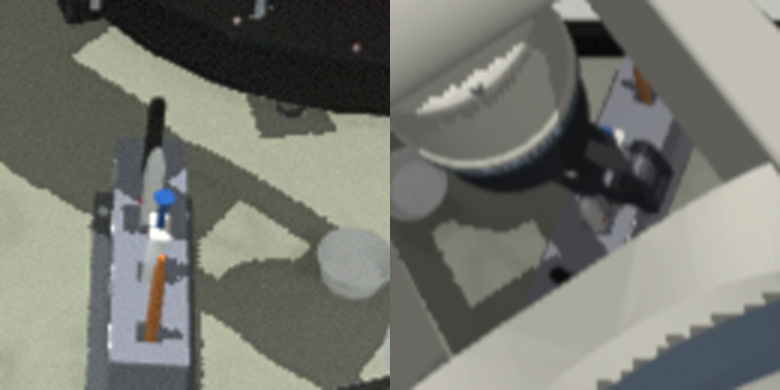

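Call:
play_rows:
  rows:
    - [0,[0,0,2],[0,0,0]]
    - [0,[0,0,4],[0,0,0]]
    - [0,[0,0,6],[0,0,0]]
    - [0,[0,0,7],[0,0,0]]
    - [0,[0,0,7],[0,0,0]]
    - [0,[0,0,7],[0,0,0]]

```text
clock: 2.7
eef_pos: [466.2, 316.3, 181.3]
tcp_rot: [-3.141, -0.0, 2.792]
contact_force: [0.4, 0.1, 0.0]
opening: 1.002
```

Run:
```python
from h import *
from rig import readout, grab_frame
o=[]
for n in ("scene","top"):
    im,d=grab_frame(n); np.savez(f"{n}1.npz",im=im,d=d)
    x,y=((240,60) if n=="scene" else (150,130)); o.append(cv2.resize(im[y:y+190,x:x+130,::-1],None,fx=3,fy=3,interpolation=cv2.INTER_CUBIC))
cv2.imwrite("pics/c2.png",np.hstack(o))
s=readout.sense();print(s["qpos"],s["eef_pos"],s["tcp_rot"],s["clock"])
```

```text
[ 5.93545895e-01  3.11246498e-01  1.81309666e+00 -5.35994546e-05
  1.01563887e+00 -6.28053092e-01] [466.92021963 316.82333144 182.48346968] [3.14031617e+00 9.83251544e-04 2.79242290e+00] 2.8
```

View pics/c2.png

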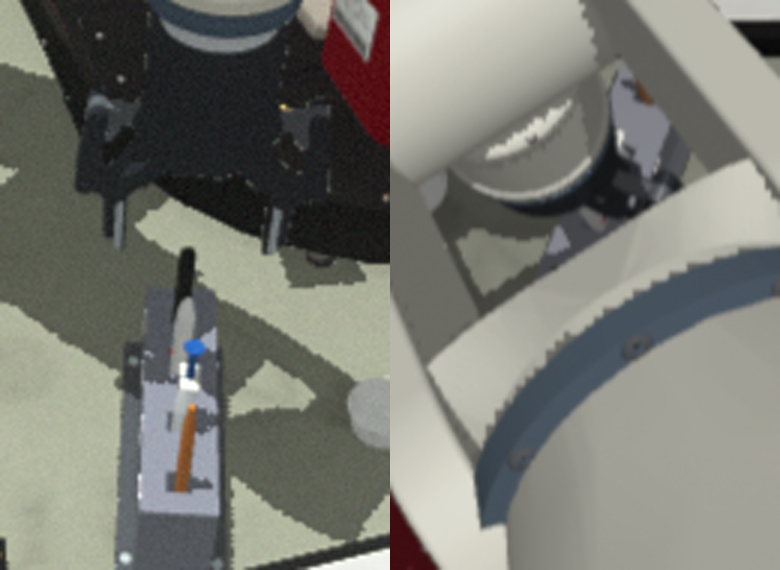

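Call:
play_rows:
  rows:
    - [0,[0,0,2.5],[0,0,0]]
    - [0,[0,0,5],[0,0,0]]
    - [0,[0,0,6.8],[0,0,0]]
    - [0,[0,0,7.5],[0,0,0]]
    - [0,[0,0,7.5],[0,0,0]]
    - [0,[0,0,7.5],[0,0,0]]
  squeeze: 40

```text
clock: 3.3
eef_pos: [466.9, 317.0, 107.3]
tcp_rot: [3.141, 0.001, 2.793]
contact_force: [0.1, 0.8, 0.1]
opening: 1.002
```

Call:
play_rows:
  rows:
    - [100,[0,0,0],[0,0,0]]
    - [150,[0,0,0],[0,0,0]]
    - [180,[0,0,0],[0,0,0]]
    - [210,[0,0,0],[0,0,0]]
    - [255,[0,0,0],[0,0,0]]
    - [255,[0,0,0],[0,0,0]]
    - [255,[0,0,0],[0,0,0]]
    - [255,[0,0,0],[0,0,0]]
    - [255,[0,0,0],[0,0,0]]
    - [255,[0,0,0],[0,0,0]]
  squeeze: 40

```text
clock: 4.13
eef_pos: [466.4, 316.7, 106.5]
tcp_rot: [3.141, 0.0, 2.793]
contact_force: [-0.4, -0.2, 3.7]
opening: 0.147
```

Run:
```python
from h import *
from rig import readout, grab_frame
n="scene"
im,d=grab_frame(n)
x,y=240,100;cv2.imwrite("pics/c3.png",cv2.resize(im[y:y+150,x:x+130,::-1],None,fx=4,fy=4,interpolation=cv2.INTER_CUBIC))
s=readout.sense();print(s["eef_pos"],s["tcp_rot"],s["clock"],s["opening"],s["contact_force"])
```

```text
[466.38503495 316.7247793  106.49348394] [3.14131048e+00 1.89033778e-04 2.79275687e+00] 4.1833 0.14423549240396588 [-0.68099127 -0.75017872  3.87814794]
```

View pics/c3.png

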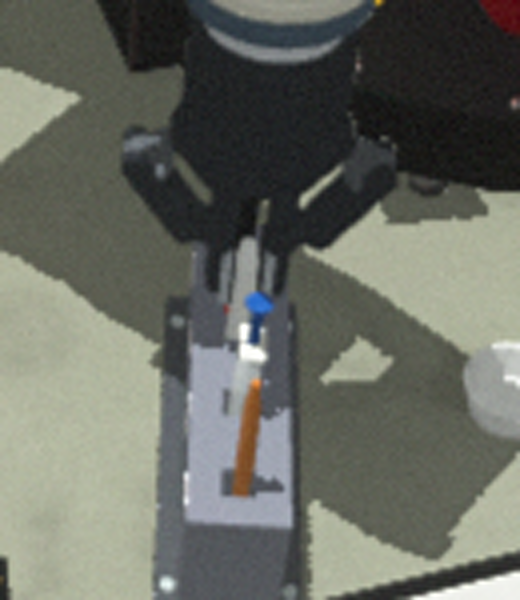

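Call:
play_rows:
  rows:
    - [255,[0,0,-0.5],[0,0,0]]
    - [255,[0,0,-1.5],[0,0,0]]
    - [255,[0,0,-3],[0,0,0]]
    - [255,[0,0,-4.5],[0,0,0]]
    - [255,[0,0,-6],[0,0,0]]
    - [255,[0,0,-7.5],[0,0,0]]
    - [255,[0,0,-9],[0,0,0]]
    - [255,[0,0,-10.5],[0,0,0]]
    - [255,[0,0,-12],[0,0,0]]
    - [255,[0,0,-13],[0,0,0]]
    - [255,[0,0,-13],[0,0,0]]
    - [255,[0,0,-13],[0,0,0]]
  squeeze: 40

```text
clock: 5.18
eef_pos: [466.3, 316.7, 236.7]
tcp_rot: [3.141, 0.001, 2.793]
contact_force: [0.6, 0.7, -0.7]
opening: 0.144
```

Run:
```python
from h import *
from rig import readout, grab_frame
n="scene"
im,d=grab_frame(n);np.savez("scene4.npz",im=im,d=d)
x,y=230,60;cv2.imwrite("pics/c4.png",cv2.resize(im[y:y+190,x:x+140,::-1],None,fx=3,fy=3,interpolation=cv2.INTER_CUBIC))
s=readout.sense();print(s["eef_pos"],s["tcp_rot"],s["clock"],s["opening"],s["contact_force"])
```

```text
[465.97187732 316.42663825 235.92453188] [-3.14124585e+00 -2.49168200e-04  2.79278045e+00] 5.2333 0.14583619016175312 [ 0.88137215  0.09699311 -0.34019741]
```

View pics/c4.png

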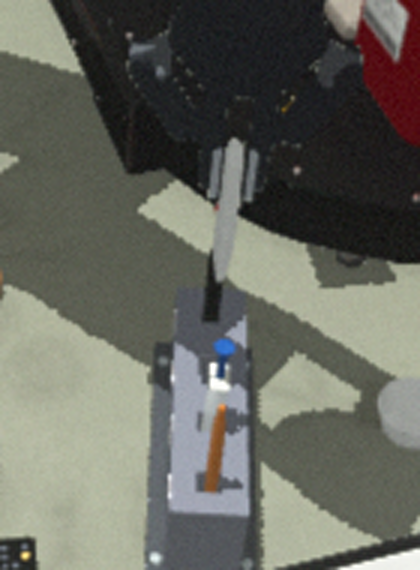

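Run:
```python
from h import *
for z in (141,161,200,271): 
    u,v=pix("scene",(466,316.5,z)); print(z,(u-230)*3,(v-60)*3)
im=np.load("scene4.npz")["im"]
cv2.imwrite("pics/c5.png",cv2.resize(im[100:170,285:325,::-1],None,fx=8,fy=8,interpolation=cv2.INTER_CUBIC))
```

```text
141 216.02399584434386 301.8761596332994
161 218.6265171263944 279.99554351864344
200 223.98956078789513 234.90592201476963
271 234.86231546718966 143.49357780560698
```

View pics/c5.png

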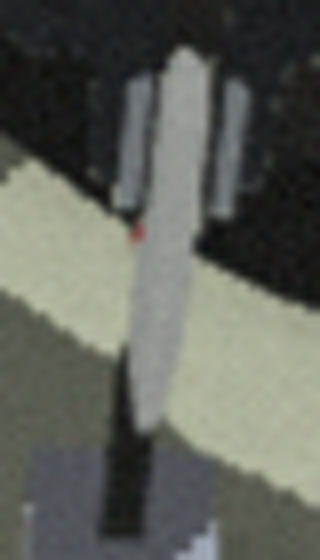

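Call:
play_rows:
  rows:
    - [255,[0,-2,0],[0,0,0]]
    - [255,[0,-5,0],[0,0,0]]
    - [255,[0,-8,0],[0,0,0]]
    - [255,[-1,-11,0],[0,-0.08,0]]
    - [255,[-2,-13,0],[0,-0.18,0]]
    - [255,[-3,-13.4,0],[0,-0.28,0]]
    - [255,[-4,-13.4,0],[0,-0.39,0]]
    - [255,[-5,-13.4,0],[0,-0.5,0]]
    - [255,[-6,-13.4,0],[0,-0.61,0]]
    - [255,[-6.2,-13.4,0],[0,-0.71,0]]
    - [255,[-6.2,-13.4,0],[0,-0.785,0]]
    - [255,[-6.2,-13.4,0],[0,-0.785,0]]

```text
clock: 6.23
eef_pos: [476.9, 168.9, 234.0]
tcp_rot: [-3.138, 0.787, 2.797]
contact_force: [-0.2, 0.5, -0.1]
opening: 0.149
```

Run:
```python
from h import *
from rig import readout, grab_frame
o=[]
for n in ("scene","top"):
    im,d=grab_frame(n); np.savez(f"{n}6.npz",im=im,d=d)
    x,y=((160,90) if n=="scene" else (215,110)); o.append(cv2.resize(im[y:y+190,x:x+130,::-1],None,fx=3,fy=3,interpolation=cv2.INTER_CUBIC))
cv2.imwrite("pics/c6.png",np.hstack(o))
s=readout.sense();print(s["qpos"],s["eef_pos"],s["tcp_rot"],s["clock"],s["opening"],s["contact_force"])
```

```text
[ 0.78550174  0.0671338   2.26578087 -1.12295049  0.78919689  0.38653723] [477.23538199 169.34884755 234.33895178] [-3.13631453  0.78312712  2.79883003] 6.3333 0.1479197650178952 [ 0.13909787  0.17620477 -0.75204164]
```

View pics/c6.png

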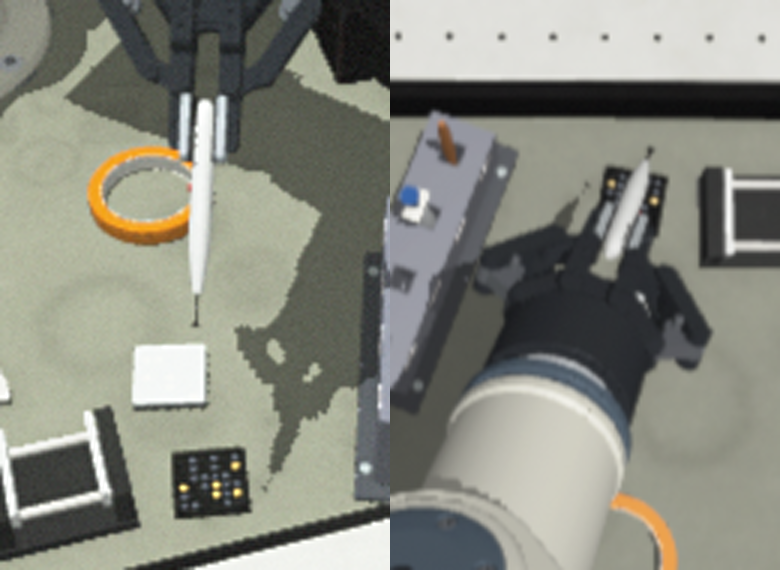

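Run:
```python
from h import *
from scipy.spatial.transform import Rotation as Ro
np.set_printoptions(precision=2,suppress=True)
tip,e=tri((160+195/3,90+325/3),(215+260/3,110+151/3)); tail,e2=tri((228.3,124),(289.5,192))
print(tip,e,tail,e2,np.linalg.norm(tail-tip),(tip-tail)/np.linalg.norm(tail-tip))
R=Ro.from_euler("xyz",[-3.138,.785,2.793]); p=np.array([479.0,169.4,236.4])  # commanded approx
m=np.array([477.2,169.3,234.3]);Rm=Ro.from_euler("xyz",[-3.136,.783,2.799])
print("tip in tool",Rm.inv().apply(tip-m),"tail",Rm.inv().apply(tail-m), "z",Rm.apply([0,0,1]))
tt=Rm.inv().apply(tip-m)
for dh in(0,.35):
    Rc=Ro.from_euler("xyz",[np.pi,0,2.793])*Ro.from_rotvec([0,-.785,0])
    pc=np.array([466.3,316.6,236.5])+Ro.from_euler("xyz",[np.pi,0,2.793]).apply([-62,-134,0])
    Rn=Ro.from_rotvec([0,0,dh])*Rc
    for tz in(75,36):
        P=np.array([542.5,146.6,tz])-Rn.apply(tt)
        print(dh,tz,pc,P,"shift cm",Rc.inv().apply(P-pc)/10,"rot",(Rc.inv()*Rn).as_rotvec())
```

```text
[538.59 146.5  166.52] [np.float64(0.3422248902091286), np.float64(0.3422248902092083)] [457.87 176.26 260.73] [np.float64(0.12629359450803043), np.float64(0.12629359450806146)] 127.57419604508426 [ 0.63 -0.23 -0.74]
tip in tool [ 1.4  -0.33 94.23] tail [ -4.08  -0.12 -33.22] z [ 0.66 -0.24 -0.71]
0 75 [478.8  169.48 236.5 ] [480.94 169.32 142.65] shift cm [6.49 0.06 6.79] rot [0. 0. 0.]
0 36 [478.8  169.48 236.5 ] [480.94 169.32 103.65] shift cm [9.24 0.06 9.54] rot [0. 0. 0.]
0.35 75 [478.8  169.48 236.5 ] [476.88 146.84 142.65] shift cm [ 6.21 -2.19  7.06] rot [-0.25  0.   -0.25]
0.35 36 [478.8  169.48 236.5 ] [476.88 146.84 103.65] shift cm [ 8.97 -2.19  9.82] rot [-0.25  0.   -0.25]
```

Call:
play_rows:
  rows:
    - [255,[0,-0.5,0],[-0.05,0,-0.05]]
    - [255,[0,-1,0],[-0.1,0,-0.1]]
    - [255,[0,-1.5,0],[-0.15,0,-0.15]]
    - [255,[0,-2,0],[-0.2,0,-0.2]]
    - [255,[0.5,-2.2,0.8],[-0.25,0,-0.25]]
    - [255,[1.5,-2.2,2.2],[-0.25,0,-0.25]]
    - [255,[3,-2.2,3.8],[-0.25,0,-0.25]]
    - [255,[4.5,-2.2,5.4],[-0.25,0,-0.25]]
    - [255,[6,-2.2,6.9],[-0.25,0,-0.25]]
    - [255,[6.2,-2.2,7.1],[-0.25,0,-0.25]]
    - [255,[6.2,-2.2,7.1],[-0.25,0,-0.25]]
    - [255,[6.2,-2.2,7.1],[-0.25,0,-0.25]]

```text
clock: 7.33
eef_pos: [471.8, 152.5, 203.6]
tcp_rot: [-3.133, 0.724, -3.136]
contact_force: [0.1, 0.2, -0.9]
opening: 0.146
```

Run:
```python
from h import *
from rig import readout, grab_frame
o=[]
for n in ("scene","top"):
    im,d=grab_frame(n); np.savez(f"{n}7.npz",im=im,d=d)
    x,y=((160,130) if n=="scene" else (235,120)); o.append(cv2.resize(im[y:y+140,x:x+100,::-1],None,fx=4,fy=4,interpolation=cv2.INTER_CUBIC))
cv2.imwrite("pics/c7.png",np.hstack(o))
s=readout.sense();print(s["qpos"],s["eef_pos"],s["tcp_rot"],s["clock"],s["opening"],s["contact_force"])
```

```text
[ 0.55606266 -0.00878328  2.40062084 -1.29499649  0.37647635  0.13713686] [471.82794043 152.26158492 203.8337326 ] [-3.13365808  0.72447188 -3.13658681] 7.4333 0.14609698436921853 [-0.44743355  0.12414995 -0.7549756 ]
```

View pics/c7.png

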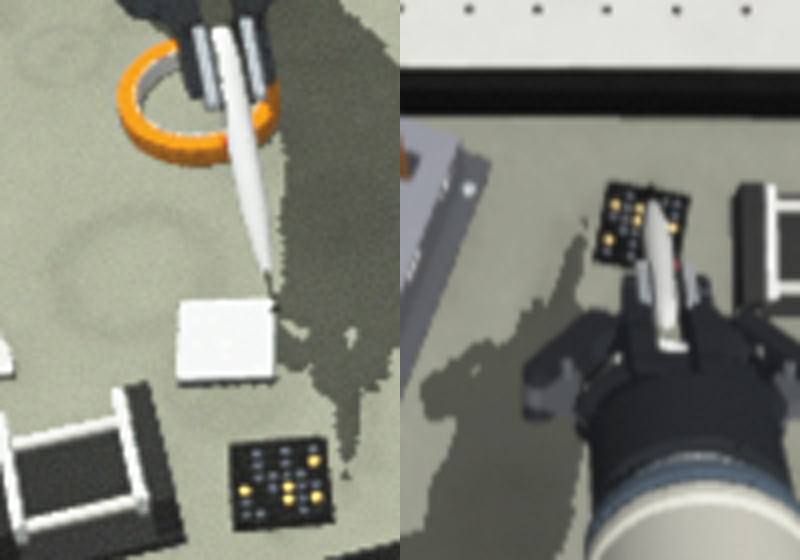

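```bash
cat > kin.py <<'E'
import numpy as np
from scipy.spatial.transform import Rotation as Ro
from scipy.optimize import least_squares
D=[([-1.12641127,.353606,1.634036,-1.1e-5,1.155166,-.002374],[269.866,-563.288,230.63],[-3.14038,0,.446764]),
([.59892863,.243946195,1.74090714,.00109,1.15671775,-.629415],[466.622,320.73,250.153],[3.14098760,-7.9e-4,2.79870158]),
([.593545895,.311246498,1.81309666,-5.36e-5,1.01563887,-.628053],[466.92,316.823,182.483],[3.14031617,9.8e-4,2.79242290]),
([.78550174,.0671338,2.26578087,-1.12295049,.78919689,.38653723],[477.235,169.349,234.339],[-3.13631453,.78312712,2.79883003]),
([.55606266,-.00878328,2.40062084,-1.29499649,.37647635,.13713686],[471.828,152.262,203.834],[-3.13365808,.72447188,-3.13658681])]
LIM=np.array([[-2.63,2.63],[-.92,2.1],[.06,2.66],[-1.3,4.44],[0,2.69],[-3.02,3.02]])
def rot(q,s4=1):
    return Ro.from_euler("Z",q[0])*Ro.from_euler("Y",q[1]+q[2])*Ro.from_euler("Z",s4*q[3])*Ro.from_euler("Y",q[4])*Ro.from_euler("Z",q[5]+np.pi/2)
def fk(q,g):
    a0,h,L1,e,L2,L3=g
    R1=Ro.from_euler("Z",q[0]);R2=R1*Ro.from_euler("Y",q[1]);R3=R1*Ro.from_euler("Y",q[1]+q[2]);R=rot(q)
    return R1.apply([a0,0,h])+R2.apply([0,0,L1])+R3.apply([e,0,L2])+R.apply([0,0,L3]),R
def fit():
    f=lambda g:np.concatenate([fk(q,g)[0]-p for q,p,_ in D])
    return least_squares(f,[0,300,400,0,400,250],max_nfev=2000)
E
python3 - <<'E'
from kin import *
for s in(1,-1):print(s,[round((rot(q,s).inv()*Ro.from_euler("xyz",r)).magnitude(),3) for q,p,r in D])
r=fit();print(r.x,np.abs(r.fun).round(1))
E
```

```text
1 [0.0, 0.0, 0.0, 0.0, 0.0]
-1 [0.0, 0.002, 0.0, 2.246, 2.59]
[  3.12929835 292.50974131 565.77449593  58.57992118 491.6164342
 340.07945335] [1.4 0.5 0.  0.9 1.2 0.1 0.9 1.2 0.3 0.  0.3 0.2 0.1 0.6 0.1]
```

```bash
cat > plan.py <<'E'
from kin import *
g=fit().x
tt=np.array([1.4,-.33,94.2])
def ik(p,R,seed):
    f=lambda q:np.concatenate([(fk(q,g)[0]-p)/100,(R.inv()*fk(q,g)[1]).as_rotvec()])
    s=least_squares(f,np.clip(seed,LIM[:,0]+.02,LIM[:,1]-.02),bounds=(LIM[:,0],LIM[:,1]),xtol=1e-12,ftol=1e-12); return s.x,np.linalg.norm(s.fun)
R0=Ro.from_euler("xyz",[np.pi,0,2.793]); 
def pose(h,th,tip):
    # tool z heading h, tilt th, keep tool x = backwards-ish (-heading)
    R=Ro.from_euler("xyz",[np.pi,0,h+np.pi])*Ro.from_rotvec([0,-th,0])
    return np.array(tip)-R.apply(tt),R
E
python3 - <<'E'
from plan import *
np.set_printoptions(precision=2,suppress=True)
seeds=[D[3][0],D[4][0],D[2][0],[.3,0,2.4,1.3,.6,0],[.3,0.3,2.2,3.1,.6,-2]]
for th in (.65,.785,):
  for h in np.arange(-2.8,3.2,.4):
    p,R=pose(h,th,[542.5,146.6,38])
    for alt in(0,1):
      Rr=R*Ro.from_euler("Z",np.pi*alt)
      pp=np.array([542.5,146.6,38])-Rr.apply(tt*[1-2*alt,1-2*alt,1])
      for s in seeds:
        q,e=ik(pp,Rr,s)
        if e<1e-4: print(th,round(h,2),alt,q,"marg",np.min([q-LIM[:,0],LIM[:,1]-q]));
E
```

```text
0.65 -2.8 0 [ 0.29  0.83  1.24 -0.03  1.72  1.52] marg 0.9749549530560286
0.65 -2.8 0 [ 0.29  0.83  1.24 -0.03  1.72  1.52] marg 0.9749549530562067
0.65 -2.8 0 [ 0.29  0.83  1.24 -0.03  1.72  1.52] marg 0.974954953055921
0.65 -2.8 0 [ 0.29  0.83  1.24 -0.03  1.72  1.52] marg 0.9749549530559003
0.65 -2.8 1 [ 0.29  0.83  1.24 -0.03  1.72 -1.62] marg 0.9749549530759303
0.65 -2.8 1 [ 0.29  0.83  1.24 -0.03  1.72 -1.62] marg 0.9749549530559007
0.65 -2.8 1 [ 0.29  0.83  1.24 -0.03  1.72 -1.62] marg 0.9749549530559594
0.65 -2.8 1 [ 0.29  0.83  1.24 -0.03  1.72 -1.62] marg 0.9749549530559001
0.65 -2.8 1 [ 0.29  0.83  1.24 -0.03  1.72 -1.62] marg 0.9749549530559012
0.65 -2.4 0 [ 0.41  0.8   1.3  -0.2   1.66  1.29] marg 1.0314169505489903
0.65 -2.4 0 [ 0.41  0.8   1.3  -0.2   1.66  1.29] marg 1.0314169505495896
0.65 -2.4 0 [ 0.41  0.8   1.3  -0.2   1.66  1.29] marg 1.0314169505490025
0.65 -2.4 0 [ 0.41  0.8   1.3  -0.2   1.66  1.29] marg 1.031416950549019
0.65 -2.4 1 [ 0.41  0.8   1.3  -0.2   1.66 -1.85] marg 1.0314169505535906
0.65 -2.4 1 [ 0.41  0.8   1.3  -0.2   1.66 -1.85] marg 1.031416954
[... 12602 characters left out ...]
  0.8   1.41  0.45  1.6  -1.05] marg 1.092259199014908
0.785 2.4 1 [-0.08  0.8   1.41  0.45  1.6  -1.05] marg 1.092259199015057
0.785 2.8 0 [0.05 0.89 1.23 0.28 1.77 1.91] marg 0.9249961079721831
0.785 2.8 0 [0.05 0.89 1.23 0.28 1.77 1.91] marg 0.924996107973028
0.785 2.8 0 [0.05 0.89 1.23 0.28 1.77 1.91] marg 0.9249961079722278
0.785 2.8 1 [ 0.05  0.89  1.23  0.28  1.77 -1.23] marg 0.9249961094432411
0.785 2.8 1 [ 0.05  0.89  1.23  0.28  1.77 -1.23] marg 0.9249961079721862
0.785 2.8 1 [ 0.05  0.89  1.23  0.28  1.77 -1.23] marg 0.9249961079721858
0.785 2.8 1 [ 0.05  0.89  1.23  0.28  1.77 -1.23] marg 0.9249961079721831
0.785 2.8 1 [ 0.05  0.89  1.23  0.28  1.77 -1.23] marg 0.9249961079721827
```

```bash
cat > mv.py <<'E'
from plan import *
np.set_printoptions(precision=3,suppress=True)
def rel(p0,R0,p1,R1): return R0.inv().apply(np.array(p1)-p0)/10,(R0.inv()*R1).as_rotvec()
E
python3 - <<'E'
from mv import *
p0=[471.83,152.26,203.83];Rm=Ro.from_euler("xyz",[-3.13366,.72447,-3.13659])
print(rel(p0,Rm,[500,120,250],Ro.from_euler("xyz",[np.pi,0,np.pi])), rel(p0,Rm,[480,140,250],Rm))
E
```

```text
(array([-5.157, -3.253, -1.575]), array([-0.006,  0.724,  0.002])) (array([-3.667, -1.253, -2.91 ]), array([0., 0., 0.]))
```

Call:
play_rows:
  rows:
    - [255,[-0.5,-0.3,-0.2],[0,0.05,0]]
    - [255,[-1.2,-0.7,-0.4],[0,0.13,0]]
    - [255,[-2,-1.2,-0.6],[0,0.22,0]]
    - [255,[-2.7,-1.7,-0.8],[0,0.31,0]]
    - [255,[-3.4,-2.1,-1],[0,0.4,0]]
    - [255,[-4,-2.5,-1.2],[0,0.49,0]]
    - [255,[-4.5,-2.8,-1.4],[0,0.58,0]]
    - [255,[-4.9,-3.1,-1.5],[0,0.66,0]]
    - [255,[-5.2,-3.3,-1.6],[0,0.724,0]]
    - [255,[-5.2,-3.3,-1.6],[0,0.724,0]]
    - [255,[-5.2,-3.3,-1.6],[0,0.724,0]]

```text
clock: 8.35
eef_pos: [502.4, 118.9, 250.7]
tcp_rot: [-3.136, -0.001, 3.139]
contact_force: [-0.5, 0.1, -0.5]
opening: 0.146
```

Run:
```python
from rig import readout
from mv import *
s=readout.sense();print(s["qpos"],s["eef_pos"],s["tcp_rot"],s["clock"],s["opening"],s["contact_force"])
```

```text
[ 0.233  0.165  1.84  -0.006  1.139 -1.333] [502.385 118.877 250.719] [-3.136 -0.001  3.139] 8.35 0.14618830253578644 [-0.523  0.096 -0.509]
```

Call:
play_rows:
  rows:
    - [255,[0,0,0],[0,0,0.06]]
    - [255,[0,0,0],[0,0,0.18]]
    - [255,[0,0,0],[0,0,0.3]]
    - [255,[0,0,0],[0,0,0.42]]
    - [255,[0,0,0],[0,0,0.54]]
    - [255,[0,0,0],[0,0,0.66]]
    - [255,[0,0,0],[0,0,0.78]]
    - [255,[0,0,0],[0,0,0.9]]
    - [255,[0,0,0],[0,0,1.02]]
    - [255,[0,0,0],[0,0,1.14]]
    - [255,[0,0,0],[0,0,1.26]]
    - [255,[0,0,0],[0,0,1.34]]

```text
clock: 9.35
eef_pos: [499.1, 119.2, 250.2]
tcp_rot: [3.141, 0.007, 1.795]
contact_force: [0.8, 0.8, -0.9]
opening: 0.143
```

Run:
```python
from rig import readout
from mv import *
s=readout.sense();print(s["qpos"],s["eef_pos"],s["tcp_rot"],s["clock"],s["opening"])
# commanded start guess
p0=[502.4,118.9,250.7];psi=3.139-1.34;Rd=Ro.from_euler("xyz",[np.pi,0,psi])
R1=Rd*Ro.from_rotvec([0,.785,0]); tip=np.array([542.5,146.6,75])
p1=tip-R1.apply(tt); print(p1,R1.apply([0,0,1])); print(rel(p0,Rd,p1+[0,0,75],R1),rel(p0,Rd,p1,R1))
q=np.array(s["qpos"])
for k in np.linspace(0,1,6):
    q,e=ik(np.array(p0)*(1-k)+k*(p1+[0,0,75]),Rd*Ro.from_rotvec([0,.785*k,0]),q); print(q,e)
for z in(75,40,0,-37):
    q,e=ik(p1+[0,0,z],R1,q);print(q,e)
```

```text
[ 0.236  0.159  1.849 -0.007  1.134  0.015] [499.11  119.225 250.216] [3.141 0.007 1.795] 9.35 0.143430206089864
[558.108  80.853 140.646] [-0.16   0.689 -0.707]
(array([-4.966,  4.566,  3.505]), array([-0.   ,  0.785,  0.   ])) (array([-4.966,  4.566, 11.005]), array([-0.   ,  0.785,  0.   ]))
[ 0.232  0.163  1.842 -0.     1.136  0.004] 4.433888817056275e-13
[ 0.113  0.195  1.829  0.172  1.141 -0.189] 1.1766340152038752e-15
[ 0.002  0.246  1.81   0.332  1.178 -0.368] 1.2495094740549468e-15
[-0.095  0.314  1.784  0.472  1.241 -0.523] 8.547390754011655e-10
[-0.177  0.396  1.751  0.591  1.322 -0.651] 3.3266580003722293e-10
[-0.245  0.487  1.712  0.69   1.415 -0.754] 3.4600372716608927e-10
[-0.245  0.487  1.712  0.69   1.415 -0.754] 3.4600372716608927e-10
[-0.245  0.532  1.731  0.698  1.366 -0.796] 2.6642661667717418e-14
[-0.245  0.587  1.747  0.709  1.312 -0.843] 3.099779691303947e-14
[-0.245  0.642  1.756  0.721  1.263 -0.887] 1.643228931630429e-13
```

Call:
play_rows:
  rows:
    - [255,[-0.3,0.3,0],[0,0.04,0]]
    - [255,[-1,0.9,0.4],[0,0.12,0]]
    - [255,[-1.6,1.5,0.9],[0,0.21,0]]
    - [255,[-2.3,2.1,1.4],[0,0.3,0]]
    - [255,[-2.9,2.7,1.9],[0,0.39,0]]
    - [255,[-3.5,3.3,2.4],[0,0.48,0]]
    - [255,[-4,3.8,2.9],[0,0.57,0]]
    - [255,[-4.5,4.2,3.3],[0,0.66,0]]
    - [255,[-5,4.6,3.5],[0,0.74,0]]
    - [255,[-5,4.6,3.5],[0,0.785,0]]
    - [255,[-5,4.6,3.5],[0,0.785,0]]
    - [255,[-5,4.6,3.5],[0,0.785,0]]

```text
clock: 10.35
eef_pos: [555.5, 80.6, 214.8]
tcp_rot: [-3.138, -0.777, 1.797]
contact_force: [-0.9, 0.1, -1.0]
opening: 0.147
```

```bash
cat > look.py <<'E'
import sys
from h import *
from rig import readout, grab_frame
k=sys.argv[1];o=[]
for n in ("scene","top"):
    im,d=grab_frame(n); np.savez(f"{n}{k}.npz",im=im,d=d)
    x,y=((160,130) if n=="scene" else (255,110)); o.append(cv2.resize(im[y:y+140,x:x+100,::-1],None,fx=4,fy=4,interpolation=cv2.INTER_CUBIC))
cv2.imwrite(f"pics/c{k}.png",np.hstack(o))
s=readout.sense();print(s["qpos"],s["eef_pos"],s["tcp_rot"],s["clock"],s["opening"],s["contact_force"])
E
python3 look.py 8
```

```text
[-0.24705498  0.48195879  1.71464083  0.68166024  1.41381724 -0.75370941] [555.90623555  81.29629202 216.02246108] [-3.14071627 -0.77673663  1.80066121] 10.45 0.14439252767514177 [0.17481592 0.31544322 1.01768015]
```

View pics/c8.png

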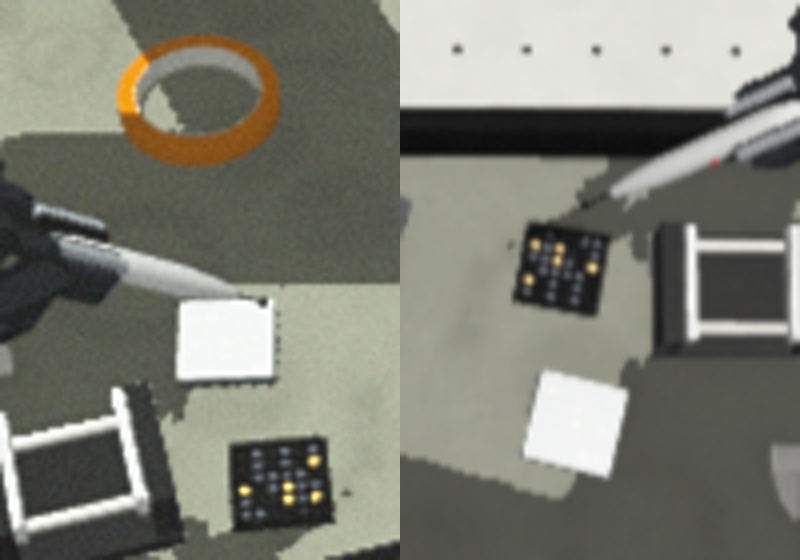

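Run:
```python
from h import *
from mv import *
tip,e=tri((226.25,205.5),(301.75,160.75)); m=[555.9,81.3,216.0];R=Ro.from_euler("xyz",[-3.1407,-.7767,1.8007])
print(tip,e,R.inv().apply(tip-m),R.apply([0,0,1]))
d=np.array([542.5,146.6,40])-tip
for f in(.65,1): print(f,R.inv().apply(d*[1,1,f])/10)
print(R.inv().apply([0,0,-1]))
```

```text
[542.153 145.939 150.973] [np.float64(0.7370139485175436), np.float64(0.7370139485174216)] [ 1.544  1.427 92.689] [-0.161  0.682 -0.713]
0.65 [-5.016  0.054  5.184]
1 [-7.738  0.056  7.954]
[-0.701  0.001  0.713]
```

Call:
play_rows:
  rows:
    - [255,[-0.5,0,0.5],[0,0,0]]
    - [255,[-1.5,0,1.5],[0,0,0]]
    - [255,[-2.5,0,2.5],[0,0,0]]
    - [255,[-3.5,0,3.6],[0,0,0]]
    - [255,[-4.5,0,4.6],[0,0,0]]
    - [255,[-5.5,0,5.7],[0,0,0]]
    - [255,[-6.3,0,6.5],[0,0,0]]
    - [255,[-7,0,7.2],[0,0,0]]
    - [255,[-7.4,0,7.6],[0,0,0]]
    - [255,[-7.6,0,7.8],[0,0,0]]
    - [255,[-7.6,0,7.8],[0,0,0]]
    - [255,[-7.6,0,7.8],[0,0,0]]

```text
clock: 11.45
eef_pos: [556.4, 81.3, 107.1]
tcp_rot: [-3.141, -0.779, 1.8]
contact_force: [0.5, -0.2, -0.4]
opening: 0.147
```

```bash
python3 look.py 9
```

```text
[-0.24776857  0.6317636   1.75835135  0.71274405  1.26644464 -0.88226948] [556.53020506  81.29502237 107.41711595] [ 3.14138461 -0.77880569  1.80082789] 11.55 0.14440587748712083 [ 0.48535028 -0.07734569 -0.52376516]
```

View pics/c9.png

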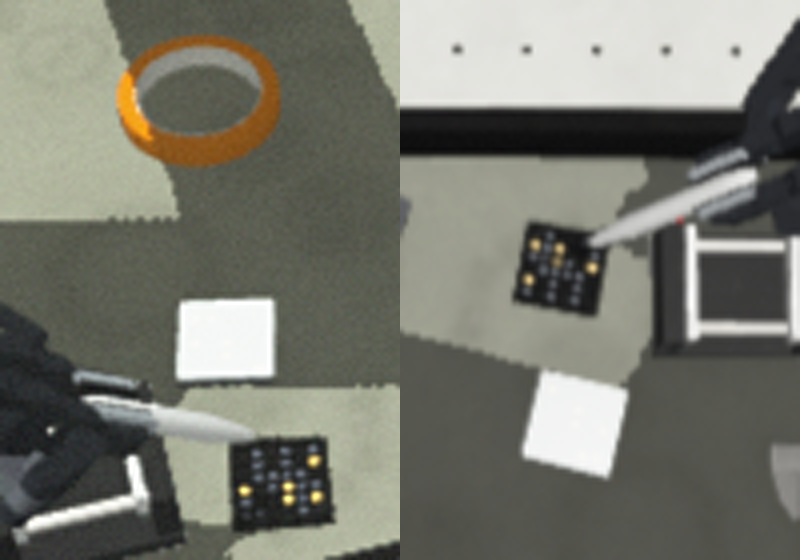

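Run:
```python
from h import *
from mv import *
R=Ro.from_euler("xyz",[3.1414,-.7788,1.8008]);m=np.array([556.5,81.3,107.4])
print("kin tip",m+R.apply([1.5,.5,93.2]))
be,e=tri((160+257/4,130+437/4),(255+189/4,110+244/4)); tl,e2=tri((160+85/4,130+402/4),(255+356/4,110+174/4))
u=(be-tl)/np.linalg.norm(be-tl);print(be,e,tl,e2,np.linalg.norm(be-tl),"tilt",np.degrees(np.arccos(-u[2])),"tip",be+20*u)
for n,(x,y) in (("scene",(160,130)),("top",(255,110))):
    q=pix(n,m+R.apply([1.5,.5,93.2]));print(n,(q[0]-x)*4,(q[1]-y)*4)
a=np.load("scene9.npz")["im"][225:265,200:250,::-1];b=np.load("top9.npz")["im"][155:195,275:325,::-1]
f=lambda i:cv2.convertScaleAbs(cv2.resize(i,None,fx=8,fy=8,interpolation=cv2.INTER_CUBIC),alpha=1.8,beta=10)
cv2.imwrite("pics/c10.png",np.hstack([f(a),f(b)]))
```

```text
kin tip [541.836 146.2    42.118]
[544.839 135.961  53.106] [np.float64(0.9302244960789634), np.float64(0.9302244960789587)] [562.294  59.762 136.131] [np.float64(1.922896740706014), np.float64(1.9228967407060529)] 114.0355777161911 tilt 43.275662727994515 tip [541.777 149.325  38.545]
scene 275.38356404129445 439.9400071355517
top 167.52386597707073 253.18899181034067
```

View pics/c10.png

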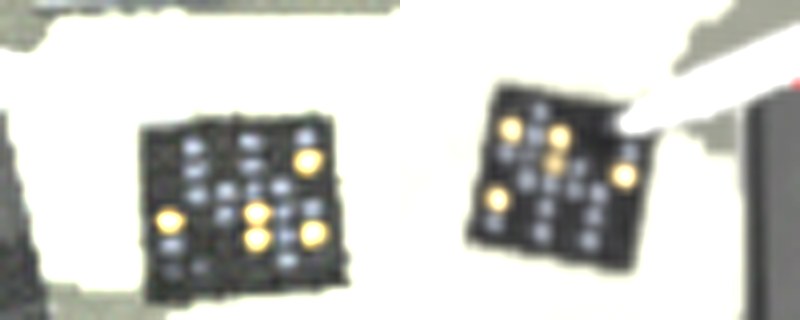

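Call:
play_rows:
  rows:
    - [255,[0,0,0],[0,0,0]]
    - [255,[-0.2,0,0.2],[0,0,0]]
    - [255,[-0.3,0,0.3],[0,0,0]]
    - [255,[-0.3,0,0.3],[0,0,0]]
    - [255,[-0.3,0,0.3],[0,0,0]]
    - [255,[-0.3,0,0.3],[0,0,0]]
    - [255,[-0.3,0,0.3],[0,0,0]]
    - [255,[-0.3,0,0.3],[0,0,0]]

```text
clock: 12.22
eef_pos: [556.1, 81.4, 102.6]
tcp_rot: [-3.14, -0.779, 1.8]
contact_force: [0.3, -0.5, 0.0]
opening: 0.147
```

Run:
```python
from rig import r,readout,grab_frame
from h import *
from mv import *
im,_=grab_frame("scene");o=np.load("scene0.npz")["im"]
cv2.imwrite("pics/c11.png",cv2.resize(im[120:270,170:330,::-1],None,fx=4,fy=4,interpolation=cv2.INTER_CUBIC))
s=readout.sense();R=Ro.from_euler("xyz",s["tcp_rot"])
print("tip",s["eef_pos"]+R.apply([1.5,.5,93.2]),s["opening"],s["qvel"],s["contact_force"],s["clock"])
```

```text
tip [541.409 146.285  37.321] 0.14683879288357335 [-0.001  0.001  0.002  0.    -0.001 -0.002] [-0.857 -0.72  -0.514] 12.2667
```

View pics/c11.png

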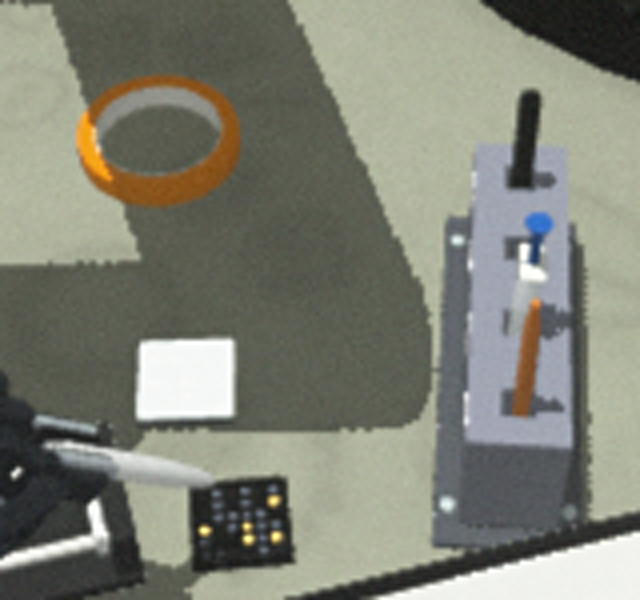

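The picture shows the pen slanting over the open tray, with its body ending near (210, 485). The marker, syringe and brush are still upright in the stand, and both trays are where they started.

```bash
python3 -c "
from rig import r
print(r.sign_off())"
```

```text
the job is handed in; nothing more can be done
None
```

I drew the pen out of the stand and handed the job in with it held still over the open tray, tip down, at about 12 s on the clock.

- **Tip position:** measured joints put the tip at (541, 146, 37) mm, about 31 mm above the tray's top and 1–2 mm from its middle. The dark tip could not be seen against the tray. A two-camera estimate from the pen body, made about 4 mm higher, put it 3–4 mm lower and about 3 mm to one side. Both are inside the limits.
- **Slant:** about 43° off upright from the cameras; the tool itself is tilted about 45°.
- **Grip:** the opening is steady at about 12.5 mm, which matches the pen, and joint speeds are near zero. I read no contact force on the tool beyond about 1 N.
- **Other things:** in the last picture the marker, syringe and brush stand in their pockets and both trays look unmoved.

My first approach, with the pen leaning away from the robot, ran into the joint 4 limit. I raised the pen, turned the tool and came in from the vice side instead, and touched nothing on the way.

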